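# Vent the sample station, unlatch its hold-down arm and hold it raised

### The job

Vent the sample station by pushing the sprung plunger on its valve block all the way down and letting it come back up. Then pull the arm's latch sideways by its rod against the spring, lift the arm's nose off the ball to at least 60 mm above its seat, and finish while still holding the arm up there, steady. Leave the other things on the bench where they stand.

Things in the scene. Friction and masses are not known exactly. Their poses are not given: they have to be found in the camera images.
- station: Fixed sample station on a white base plate 320 (x) x 270 (y) x 12 mm; origin under the plate's centre, z up. It carries a ball mount, a round vessel (72 mm across, 80 mm high, at x 10, y 0 mm), the hinged hold-down arm over it, and an aluminium valve block (44 x 44 mm, 68 mm high, at x -30, y -90 mm) with the vent plunger.
- ball (a point): Top of the steel ball mount, 98 mm above the bench, at x -100, y 0 mm of the station. The ball is 36 mm across, with a flat underside on a thin neck; the arm's socket covers it when seated.
- plunger_top (a point): Centre of the top of the vent plunger's black round cap (28 mm across, 10 mm thick), 94 mm above the bench when up; moves with the plunger. It is pushed straight down.
- plunger (a joint): Vent plunger, m: 0 up, 0.012 fully down on its stop. Its spring pushes it back up (about 3 N at the start of the stroke, 8 N at the end).
- nose (a point): Centre of the arm's downward socket (52 mm across), 200 mm from the hinge axis in the station's -x, at the hinge's height; 100 mm above the bench when seated over the ball (socket top 110 mm). The arm is an aluminium bar 30 mm wide, 16 mm thick, top 110 mm high. Moves with the arm.
- bar_hinge (a point): On the arm's hinge axis, 100 mm above the bench, at x 100, y 0 mm of the station, between two cheeks 116 mm high; the axis is level, along the station's y.
- bar (a joint): Hold-down arm about its hinge, rad: 0 seated on the ball, grows as the nose rises (0.305 puts the nose 60 mm up), stop at 0.9. It weighs about 0.5 kg in all and falls back when let go; lifting at the nose takes about 2 to 4 N.
- latch (a joint): Sprung latch on the arm, m: 0 shut, 0.016 pulled out to its stop, in the station's +y direction. Shut, its tooth sits under the ball and the arm cannot rise; from about 0.011 out the arm is free. The spring pulls it back (3.5 N shut, 9 N fully out); once the nose is off the ball it need not be held out.
- latch_grip (a point): Middle of the 52 mm bare part of the latch's level round rod, 12 mm thick, along the station's y, between a 6 mm plate (-y side) and a 26 mm pull knob 10 mm thick (+y end). 69 mm to the +y side of the nose, 100 mm above the bench when seated; moves with latch and arm. The rod can turn between fingers closing along the station's x as the arm swings up.
- jar: Small amber glass jar with white cap, 38 mm across, 55 mm high, standing loose on the base plate behind the latch rod. Leave alone. Origin: centre of underside.
- beaker: Open glass beaker, 48 mm across, 60 mm high, loose on the base plate behind the valve block. Leave alone. Origin: centre of underside.
- reagent: White plastic bottle, 66 mm across, 150 mm high, on the bench to the left. Leave alone. Origin: centre of underside.
- tipbox: Grey pipette-tip box with clear lid, 122 x 82 x 63 mm, on the bench to the left. Leave alone. Origin: centre of underside.
- rack: White tube rack with capped tubes, 100 x 200 mm, 90 mm high, on the bench to the right. Leave alone. Origin: centre of underside.
- counterweight: Plain steel cylinder, 44 mm across, 35 mm high, on the bench to the right. Leave alone. Origin: centre of underside.

How it is judged:
By the outcome, as a careful person would: the job done as asked, in the order asked, and still so for the second after the job is handed in, while the arm keeps its last pose, push and grip.
It also fails if it takes over 48 s, if anything falls off the work surface, if the arm or the gripper's body presses on something with over 40 N, if the wrist force passes 120 N, or if a joint passes its speed limit or range.

### The arm

A 6-joint arm with a two-finger parallel gripper is mounted at the origin on the work surface. World frame = base frame: x ahead of the robot, y to its left, z up, the work surface at z = 0. Lengths are in m, angles in rad, forces in N, time in s.
With the tool pointing down it reaches from about 0.35 to 0.975 m from the base axis. Payload 4.9 kg.
Tool frame: the origin (TCP) lies between the finger pads; the fingertips stand 14 mm ahead of it and the grasp point (between the pads) lies 5 mm behind it (manip.finger_overhang is the distance from the TCP to the fingertips, in m); z points along the fingers, y is the line along which they close (so a half turn about z gives the same grasp; the last joint's range is limited). The gripper opens to 85 mm and grips with 20 to 120 N. Pads are 22 mm wide; open, the fingers measure 114 mm over their backs; the gripper's body (76 mm by 85 mm) begins 54 mm behind the grasp point. The pads swing forward as they close: fully open they stand 13 mm farther back than shut.
Start: joints at [-1.358, 0.053, 1.613, -0, 1.476, -0.119], TCP at [0.204, -0.591, 0.215] pointing down, gripper open.
Joint ranges: [-3.01, 3.01], [-1.01, 2.22], [0.06, 2.58], [-1.02, 4.17], [0.09, 2.62], [-3.14, 3.14]. Speed limits (rad/s): [2.57, 2.57, 3.14, 3.14, 3.14, 3.14].

### API

Orientations are given as a unit quaternion [w, x, y, z].
In Python, from plant import manip, grab_frame gives the robot as it stands.
- The arm moves only by the tool servo_tool, never from a script. Its argument "deltas" is a list that holds one entry, the list of rows, each a list of 5 numbers: the opening in per cent of the stroke, from 0 (shut) to 100 (fully open), then the shift along the world's x, y, z in m, then the turn about the world's z in degrees. A call has exactly 8 rows; each row shifts and turns the commanded pose from where the row before left it; what a row does not reach is not made up. A row lasts 1/10 s, in which the tool goes at most 50 mm and 8.59 degrees, less where a joint would pass 70% of its speed; a pose out of reach is approached as far as the arm can. A call is refused whole if a number of a shift passes 0.05 or a number of a turn 8.59, either way. A call with a gripper value outside its range is refused whole. The fingers move at their own pace and stop on an object; the grip force is fixed at half the most. Time passes only in rows, so rows that do not move let the fingers close, or fill a call up. It gives the time, the measured TCP pose, the force, the opening and the grip force at its end, in the units of the state.
- manip.state(): the state, without advancing time (a new reading comes with each control period).
- grab_frame(name): name is "scene" or "side" or "wrist"; returns a dict with "pixels" (400x640x3 uint8, red, green, blue), "z_map" (400x640 float32, m along the optical axis (not along the pixel's ray), 0 where there is no reading), "fx", "fy", "cx", "cy" (pixels), "dist" ([k1, k2, p1, p2, k3] as OpenCV has them; the pictures are not rectified), "rvec" (rotation vector, rad) and "tvec" (3), from world to camera coordinates, as OpenCV has them; the wrist camera has in their place "T_tool_cam" (4x4, takes a point from camera to tool coordinates, whose origin is the TCP and whose axes are the flange's). Camera axes: x right, y down, z forward; pixel columns grow to the right and rows downward; lengths in m; the calibration is good to about 2 mm. A picture is of the moment at which its call begins: read the wrist's pose just before it.
- manip.job_done(): hands the job in; it is judged then, once.
The state is a dict: "time": time; "joint_pos": joint angles; "joint_vel": joint speeds; "joint_efforts": joint torques, N m; "tool_pos": TCP position; "tool_rot": TCP orientation; "contact_force": force on the tool from outside, world axes, zero at the start; "ft_torque": the same for the moment, N m; "gripper_width": opening from 0.0 (shut) to 1.0 (fully open); "grasp_force": force on a finger pad.
Only numpy, scipy, OpenCV 4.12 (cv2) and the standard library are available. Lean on these libraries where they do the work, as an engineer would, in place of code of your own. Each camera call takes 0.05 s, during which the arm holds its last target. There are 200 camera calls.

## Working session

There is one attempt and no reset: what is moved stays moved. The work goes in short steps, Python scripts to look and compute and a tool call to move; the robot and the scene stay as the last step left them, time stands still between calls to the robot, and variables do not carry over. Pictures are saved under pics/ and viewed, at most 10 in all, crops included, and the job is handed in when it is done.

Besides the shell and the picture viewer there is one more tool, called by a JSON object that holds its "fn" and its "kwargs". servo_tool: Moves the arm, as the interface text tells. Its arguments: {"type":"object","properties":{"deltas":{"type":"array"}},"required":["deltas"]}

```bash
ls; mkdir -p pics; cat > h.py <<'E'
import numpy as np, cv2
from plant import manip, grab_frame
from scipy.spatial.transform import Rotation as R
def grab(n):
    s=manip.state(); f=grab_frame(n)
    K=np.array([[f["fx"],0,f["cx"]],[0,f["fy"],f["cy"]],[0,0,1.]]); d=np.array(f["dist"],float)
    if n=="wrist":
        q=s["tool_rot"]; T=np.eye(4); T[:3,:3]=R.from_quat([q[1],q[2],q[3],q[0]]).as_matrix(); T[:3,3]=s["tool_pos"]
        W=T@np.array(f["T_tool_cam"])
    else:
        M=np.eye(4); M[:3,:3]=cv2.Rodrigues(np.array(f["rvec"],float))[0]; M[:3,3]=np.ravel(f["tvec"]); W=np.linalg.inv(M)
    return dict(f=f,K=K,d=d,W=W,im=f["pixels"],z=f["z_map"],s=s)
def rays(g,uv):
    p=cv2.undistortPoints(np.asarray(uv,float).reshape(-1,1,2),g["K"],g["d"])[:,0]
    return np.c_[p,np.ones(len(p))]
def plane(g,uv,z):
    r=rays(g,uv)@g["W"][:3,:3].T; o=g["W"][:3,3]
    return o+r*((z-o[2])/r[:,2])[:,None]
def depth(g,uv):
    uv=np.asarray(uv,int).reshape(-1,2); c=rays(g,uv)*g["z"][uv[:,1],uv[:,0]][:,None]
    return c@g["W"][:3,:3].T+g["W"][:3,3]
def cloud(g):
    h,w=g["z"].shape; u,v=np.meshgrid(range(w),range(h)); return depth(g,np.c_[u.ravel(),v.ravel()]).reshape(h,w,3)
def save(g,n): cv2.imwrite("pics/"+n,g["im"][:,:,::-1])
E
python3 - <<'E'
from h import *
s=manip.state(); print(s)
a=grab("scene"); b=grab("side")
print(a["W"].round(3),b["W"].round(3))
save(a,"scene0.png"); save(b,"side0.png")
E
```

```text
pics
{'time': 0.0, 'joint_pos': array([-1.35800499e+00,  5.33799680e-02,  1.61429443e+00, -1.88815559e-06,
        1.47602577e+00, -1.19010362e-01]), 'joint_vel': array([-1.64358543e-03, -1.29886480e-03,  1.06813637e-04, -7.29260405e-04,
        3.90075403e-06,  1.30067525e-03]), 'joint_efforts': array([-4.51165542e-04, -3.93683445e+01, -3.70176065e+01, -1.37247921e-04,
        6.97447904e-03,  1.32848083e-05]), 'tool_pos': array([ 0.203444  , -0.59025736,  0.21324849]), 'tool_rot': array([-1.05255615e-03,  9.86269426e-01,  1.65140876e-01, -5.03318558e-05]), 'contact_force': array([-0.11446404, -0.402402  ,  0.14085937]), 'ft_torque': array([-0.02930036, -0.06207051, -0.00201178]), 'grasp_force': 0.0, 'gripper_width': 0.9967636979745077}
[[ 0.279  0.781 -0.558  1.22 ]
 [ 0.96  -0.232  0.156 -0.176]
 [-0.008 -0.579 -0.815  0.972]
 [ 0.     0.     0.     1.   ]] [[ 0.889 -0.299  0.348  0.019]
 [-0.459 -0.567  0.684 -1.126]
 [-0.007 -0.767 -0.641  1.133]
 [ 0.     0.     0.     1.   ]]
```

View pics/scene0.png

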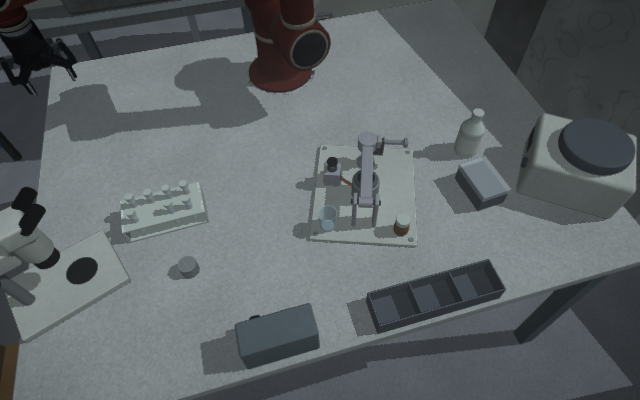

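View pics/side0.png

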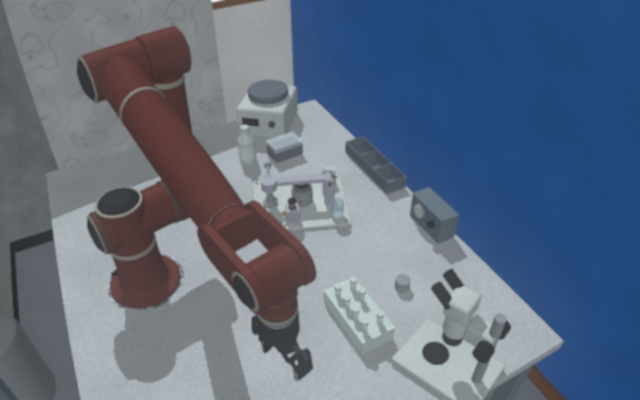

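The scene view shows the station plate with corners at about (321,146), (414,147), (417,245) and (310,240). The socket is at (369,140), the latch rod and knob reach (405,142), the plunger cap is at (332,162), the jar at (402,225) and the beaker at (327,218). The side view shows the same layout: the nose faces the robot and the arm is clear of it.

```bash
python3 - <<'E'
from h import *
a=grab("scene"); b=grab("side")
P=cloud(a)
# plate: bright low-height points around station
px=plane(a,[[321,146],[414,147],[417,245],[310,240]],.012); print("corners",px.round(3), [np.linalg.norm(px[i]-px[(i+1)%4]).round(3) for i in range(4)])
# depth-based plate mask
v,u=np.mgrid[:400,:640]; box=(u>295)&(u<430)&(v>130)&(v<255)
m=box&(abs(P[...,2]-.012)<.004)
print("plate n",m.sum(), "bench z",np.median(P[260:275,250:300,2]))
g=cv2.cvtColor(a["im"],cv2.COLOR_RGB2GRAY)
# white plate mask by brightness
mask=((g>np.percentile(g[130:255,295:430],60))&box).astype(np.uint8)
# black cap
dk=((g<45)&(u>318)&(u<345)&(v>150)&(v<178)).astype(np.uint8)
n,l,st,c=cv2.connectedComponentsWithStats(dk); print("cap",st[1:],c[1:])
for i in range(1,n):
    if st[i][4]>10: print(plane(a,[c[i]],.092).round(4), np.median(P[l==i],axis=0).round(4))
print("depth z range", np.nanmedian(P[142,400:407],axis=0), P[143,366:372].round(3).tolist())
for z0,z1 in ((.09,.13),):
    q=P[box&(P[...,2]>z0)&(P[...,2]<z1)]; print(len(q),q.min(0),q.max(0))
o=np.hstack([cv2.resize(a["im"][125:255,295:430],(540,520),interpolation=cv2.INTER_CUBIC)])
cv2.imwrite("pics/crop0.png",cv2.convertScaleAbs(o[:,:,::-1],alpha=1.4))
E
```

```text
corners [[ 0.38   0.038  0.012]
 [ 0.461  0.296  0.012]
 [ 0.764  0.177  0.012]
 [ 0.675 -0.073  0.012]] [np.float64(0.27), np.float64(0.325), np.float64(0.266), np.float64(0.316)]
plate n 6638 bench z 0.0004328104136005484
cap [[327 157  10  10  74]] [[331.66216216 161.62162162]]
[[0.5103 0.0322 0.092 ]] [0.5118 0.0318 0.0936]
depth z range [0.5106201  0.22959798 0.10669199] [[0.492, 0.131, 0.113], [0.489, 0.136, 0.108], [0.492, 0.137, 0.111], [0.493, 0.139, 0.112], [0.492, 0.143, 0.11], [0.493, 0.145, 0.11]]
1484 [0.45068344 0.01974967 0.09000995] [0.68853268 0.24078736 0.11928757]
```

View pics/crop0.png

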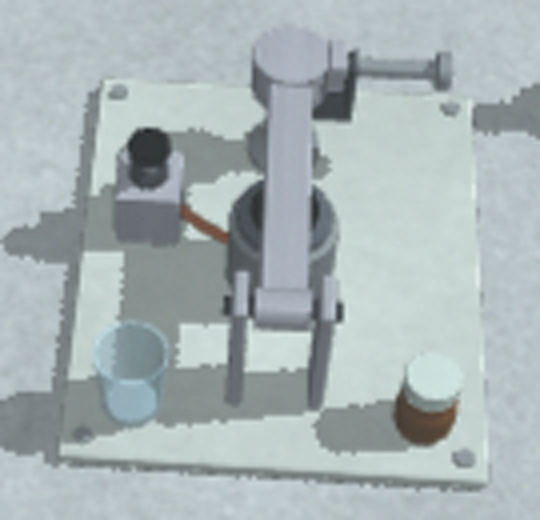

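The enlarged crop shows the socket top at (290,65), and the rod from (350,68) to its knob at (445,70). The plunger cap is at (150,145). The jar (430,395) and beaker (132,370) are well away from the tool's paths. Next I'll refine the station pose.

```bash
cat >> h.py <<'E'
def st2w(org,yaw,p):
    c,s=np.cos(yaw),np.sin(yaw); p=np.asarray(p,float); return np.r_[org+np.array([[c,-s],[s,c]])@p[:2],p[2]]
E
python3 - <<'E'
from h import *
a=grab("scene"); P=cloud(a); v,u=np.mgrid[:400,:640]; box=(u>290)&(u<435)&(v>130)&(v<260)
m=(box&(P[...,2]>.007)&(P[...,2]<.018)).astype(np.uint8)
m=cv2.morphologyEx(m,cv2.MORPH_OPEN,np.ones((3,3),np.uint8))
n,l,s,c=cv2.connectedComponentsWithStats(m); k=1+s[1:,4].argmax()
cnt=max(cv2.findContours((l==k).astype(np.uint8),0,2)[0],key=cv2.contourArea)[:,0]
w=plane(a,cnt,.012)[:,:2]; r=cv2.minAreaRect((w*1000).astype(np.float32)); print("rect",r)
# arm top: points z 0.104-0.116, along bar
q=P[box&(P[...,2]>.104)&(P[...,2]<.116)]
r2=cv2.minAreaRect((q[:,:2]*1000).astype(np.float32))
yaw=np.deg2rad(-21)
cap=np.array([.511,.032])
for org in [np.array(r[0])/1000]:
    for yd in (-20,-21,-22):
        yaw=np.deg2rad(yd)
        print(yd,"cap pred",st2w(org,yaw,[-.03,-.09,0])[:2].round(4),"nose",st2w(org,yaw,[-.1,0,.1]).round(4),"grip",st2w(org,yaw,[-.1,.069,.1]).round(4))
# station-frame projection of high points
yaw=np.deg2rad(-21);org=np.array(r[0])/1000
Rm=np.array([[np.cos(yaw),-np.sin(yaw)],[np.sin(yaw),np.cos(yaw)]])
S=(P[...,:2]-org)@Rm; Z=P[...,2]
for nm,b in dict(bar=(-.06,.08,-.03,.03,.103,.117),sock=(-.14,-.06,-.04,.04,.103,.12),rod=(-.125,-.075,.046,.09,.095,.115),knob=(-.13,-.06,.096,.125,.085,.125),cap=(-.06,0,-.12,-.06,.088,.1)).items():
    k=box&(S[...,0]>b[0])&(S[...,0]<b[1])&(S[...,1]>b[2])&(S[...,1]<b[3])&(Z>b[4])&(Z<b[5])
    q=S[k]; print(nm,k.sum(),"med",np.median(q,0).round(4),"lo",q.min(0).round(4),"hi",q.max(0).round(4),"z",np.median(Z[k]).round(4))
    if nm in("bar",): print(" slope deg",np.rad2deg(np.polyfit(q[:,0],q[:,1],1)[0]))
    if nm=="rod": print(" slope deg",np.rad2deg(np.polyfit(q[:,1],q[:,0],1)[0]))
E
```

```text
rect ((570.151123046875, 106.2142105102539), (269.022705078125, 321.759033203125), 69.44305419921875)
-20 cap pred [0.5112 0.0319] nose [0.4762 0.1404 0.1   ] grip [0.4998 0.2053 0.1   ]
-21 cap pred [0.5099 0.0329] nose [0.4768 0.1421 0.1   ] grip [0.5015 0.2065 0.1   ]
-22 cap pred [0.5086 0.034 ] nose [0.4774 0.1437 0.1   ] grip [0.5033 0.2077 0.1   ]
bar 521 med [0.0139 0.0001] lo [-0.06   -0.0152] hi [0.0797 0.0156] z 0.11
 slope deg 0.509446395357076
sock 330 med [-0.0961  0.002 ] lo [-0.1292 -0.0262] hi [-0.0604  0.0381] z 0.1099
rod 76 med [-0.0995  0.0692] lo [-0.1077  0.0462] hi [-0.0954  0.0885] z 0.1038
 slope deg -1.7294322836837355
knob 33 med [-0.0946  0.1004] lo [-0.109  0.096] hi [-0.09    0.1046] z 0.1085
cap 80 med [-0.0286 -0.0898] lo [-0.0462 -0.103 ] hi [-0.0165 -0.0765] z 0.0939
```

The plate fits at 322 x 269 mm. The station centre is at (0.570, 0.106) with yaw -20.6°. The measured cap, bar and rod match the given geometry within about 2 mm. I'll head for the plunger with the fingers shut.

{"fn": "servo_tool", "kwargs": {"deltas": [[[0, 0.019, 0.039, 0, 3.15], [0, 0.019, 0.039, 0, 3.15], [0, 0.019, 0.039, 0, 3.15], [0, 0.019, 0.039, 0, 3.15], [0, 0.019, 0.039, 0, 3.15], [0, 0.019, 0.039, 0, 3.15], [0, 0.019, 0.039, 0, 3.15], [0, 0.019, 0.039, 0, 3.15]]]}}

```text
time: 1.05
tool_pos: [0.356, -0.2772, 0.2145]
tool_rot: [0.0, 0.926, 0.377, 0.0]
contact_force: [2.1, -0.4, 0.2]
gripper_width: 0.001
grasp_force: 0.0
```

{"fn": "servo_tool", "kwargs": {"deltas": [[[0, 0.019, 0.039, 0, 3.15], [0, 0.019, 0.039, 0, 3.15], [0, 0.019, 0.039, 0, 3.15], [0, 0.019, 0.039, 0, 3.15], [0, 0.019, 0.039, 0, 3.15], [0, 0.019, 0.039, -0.01, 3.15], [0, 0.019, 0.039, -0.01, 3.15], [0, 0.019, 0.03, -0.01, 3.15]]]}}

```text
time: 1.85
tool_pos: [0.5081, 0.0265, 0.1843]
tool_rot: [0.0, 0.821, 0.571, 0.0]
contact_force: [-0.2, -1.0, 0.5]
gripper_width: 0.001
grasp_force: 0.0
```

{"fn": "servo_tool", "kwargs": {"deltas": [[[0, 0, 0, 0, 0], [0, 0, 0, 0, 0], [0, 0, 0, 0, 0], [0, 0, 0, 0, 0], [0, 0, 0, 0, 0], [0, 0, 0, 0, 0], [0, 0, 0, 0, 0], [0, 0, 0, 0, 0]]]}}

```text
time: 2.65
tool_pos: [0.5076, 0.0239, 0.1846]
tool_rot: [0.0, 0.822, 0.569, 0.0]
contact_force: [0.2, -0.5, -0.5]
gripper_width: -0.002
grasp_force: 0.0
```

{"fn": "servo_tool", "kwargs": {"deltas": [[[0, 0.003, 0.008, -0.01, 0], [0, 0, 0, -0.015, 0], [0, 0, 0, -0.015, 0], [0, 0, 0, -0.01, 0], [0, 0, 0, -0.008, 0], [0, 0, 0, 0, 0], [0, 0, 0, 0, 0], [0, 0, 0, 0, 0]]]}}

```text
time: 3.45
tool_pos: [0.5112, 0.032, 0.1273]
tool_rot: [0.0, 0.822, 0.569, 0.001]
contact_force: [-0.3, -0.6, 0.3]
gripper_width: -0.0
grasp_force: 0.0
```

```bash
python3 - <<'E'
from h import *
a=grab("scene"); w=grab("wrist"); b=grab("side")
A=cv2.resize(a["im"][100:225,285:435],(450,375),interpolation=cv2.INTER_CUBIC)
W=cv2.resize(w["im"],(350,219)); B=cv2.resize(b["im"][150:250,220:370],(350,233),interpolation=cv2.INTER_CUBIC)
o=np.zeros((460,800,3),np.uint8); o[:375,:450]=A; o[:219,450:]=W; o[225:458,450:]=B
cv2.imwrite("pics/p1.png",cv2.convertScaleAbs(o[:,:,::-1],alpha=1.5)); print(a["s"]["tool_pos"],a["s"]["contact_force"])
E
```

```text
[0.51119353 0.03199626 0.12734518] [-0.2610141 -0.5900384  0.2735624]
```

View pics/p1.png

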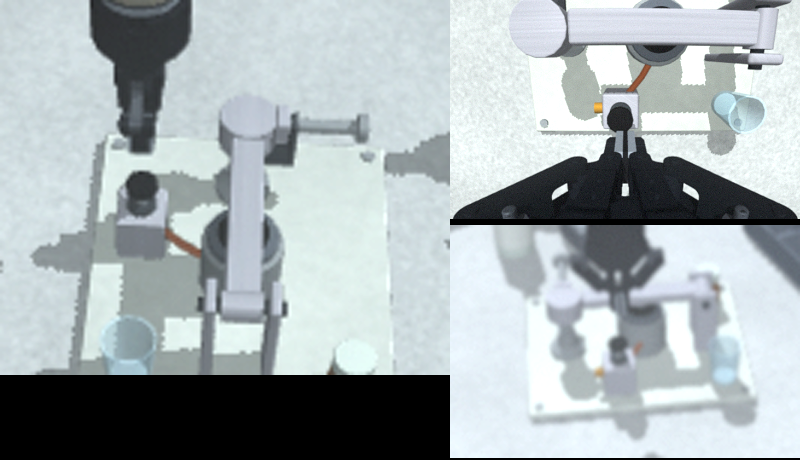

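The three views show the shut fingertips about 19 mm directly over the black cap: scene crop (142,150) over (142,185), side crop (618,305) over (618,345). The wrist view agrees. I'll push down.

{"fn": "servo_tool", "kwargs": {"deltas": [[[0, 0, 0, -0.008, 0], [0, 0, 0, -0.007, 0], [0, 0, 0, -0.003, 0], [0, 0, 0, -0.003, 0], [0, 0, 0, -0.003, 0], [0, 0, 0, -0.003, 0], [0, 0, 0, -0.002, 0], [0, 0, 0, 0, 0]]]}}

```text
time: 4.4
tool_pos: [0.5104, 0.0321, 0.0972]
tool_rot: [-0.0, 0.822, 0.569, -0.0]
contact_force: [-0.1, 0.1, 0.0]
gripper_width: -0.001
grasp_force: 0.0
```

No force at that depth, so I'll look before going further.

```bash
python3 - <<'E'
from h import *
a=grab("scene"); w=grab("wrist"); b=grab("side")
A=cv2.resize(a["im"][120:195,300:375],(450,450),interpolation=cv2.INTER_CUBIC)
W=cv2.resize(w["im"][140:340,200:420],(350,219)); B=cv2.resize(b["im"][170:240,260:350],(350,233),interpolation=cv2.INTER_CUBIC)
o=np.zeros((460,800,3),np.uint8); o[:450,:450]=A; o[:219,450:]=W; o[225:458,450:]=B
cv2.imwrite("pics/p2.png",cv2.convertScaleAbs(o[:,:,::-1],alpha=1.7)); print(a["s"])
E
```

```text
{'time': 4.4, 'joint_pos': array([-8.27519684e-02, -1.17568039e-01,  1.98174501e+00, -1.62992144e-06,
        1.27790016e+00,  2.76574718e-01]), 'joint_vel': array([-0.00141202, -0.00244907, -0.00613458, -0.00104004,  0.0034979 ,
       -0.00047245]), 'joint_efforts': array([-1.34089452e-02, -2.92771983e+01, -3.45114291e+01, -4.79699156e-04,
       -2.52826279e-02,  3.24072494e-05]), 'tool_pos': array([0.51040697, 0.03212046, 0.0971686 ]), 'tool_rot': array([-1.53309412e-04,  8.22083780e-01,  5.69366491e-01, -1.87555467e-04]), 'contact_force': array([-0.09028043,  0.13339217,  0.00385025]), 'ft_torque': array([-0.01377717,  0.03524317, -0.02229866]), 'grasp_force': 0.0, 'gripper_width': -0.0012939916243830006}
```

View pics/p2.png

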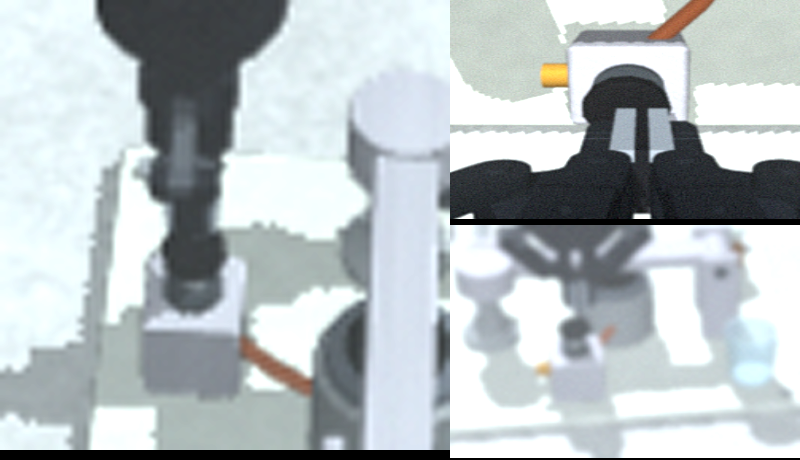

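The scene crop has the fingertips at or just above the cap (193,240), and the cap still looks up off its block. I'll check the overhang and the cap height.

```bash
python3 - <<'E'
from h import *
print("overhang",manip.finger_overhang)
a=grab("scene"); P=cloud(a); b=grab("side"); w=grab("wrist"); 
for g,n in((a,"scene"),(w,"wrist"),(b,"side")):
    P=cloud(g); d=np.hypot(P[...,0]-.511,P[...,1]-.032)
    k=(d<.0145)&(P[...,2]>.065)&(P[...,2]<.13)&(g["z"]>0)
    print(n,k.sum(),np.histogram(P[k][:,2],bins=np.arange(.065,.131,.005))[0])
    gr=g["im"].mean(2); 
    for lo in np.arange(.07,.12,.004):
        kk=k&(P[...,2]>=lo)&(P[...,2]<lo+.004)
        if kk.sum(): print("  ",lo.round(3),kk.sum(),P[kk].mean(0).round(4),gr[kk].mean().round())
E
```

```text
overhang 0.014
scene 131 [34 10  0  0 13 51  9  0  0  1  2  6  5]
   0.07 9 [0.5156 0.0297 0.0715] 59.0
   0.074 1 [0.5139 0.032  0.0742] 73.0
   0.082 1 [0.5191 0.0278 0.0859] 44.0
   0.086 12 [0.516  0.0319 0.088 ] 51.0
   0.09 40 [0.5124 0.0317 0.0926] 39.0
   0.094 20 [0.5114 0.0328 0.0951] 41.0
   0.114 2 [0.5179 0.0295 0.1158] 64.0
   0.118 3 [0.5196 0.026  0.1203] 49.0
wrist 2045 [ 278    0    0    0   57 1048   25    0    0    0   46  267  324]
   0.082 4 [0.5166 0.0428 0.0857] 44.0
   0.086 53 [0.5173 0.0415 0.0881] 40.0
   0.09 691 [0.5104 0.0387 0.0933] 29.0
   0.094 382 [0.5083 0.0389 0.0944] 28.0
   0.118 141 [0.5147 0.0415 0.1205] 76.0
side 68 [ 9  3  1  2 13 18  2  0  0  2  5  9  4]
   0.07 2 [0.5077 0.0263 0.0718] 87.0
   0.074 2 [0.5045 0.0266 0.0749] 88.0
   0.082 3 [0.5136 0.0262 0.0843] 84.0
   0.086 12 [0.5067 0.0281 0.0887] 66.0
   0.09 17 [0.5073 0.0312 0.0913] 71.0
   0.094 3 [0.5117 0.0313 0.0951] 64.0
   0.11 1 [0.5125 0.0212 0.1131] 94.0
   0.114 2 [0.5056 0.021  0.1159] 111.0
   0.118 10 [0.5082 0.0233 0.1202] 102.0
```

```bash
python3 - <<'E'
from h import *
a=grab("scene"); w=grab("wrist"); b=grab("side"); t=np.array(w["s"]["tool_pos"])
for g,n in((w,"wrist"),(a,"scene"),(b,"side")):
    P=cloud(g); d=np.hypot(P[...,0]-t[0],P[...,1]-t[1]); print(n)
    for lo in np.arange(.094,.16,.006):
        k=(d<.045)&(P[...,2]>=lo)&(P[...,2]<lo+.006)&(g["z"]>0)
        if k.sum(): 
            q=P[k]; print("  ",lo.round(3),k.sum(),"med",np.median(q,0).round(3),"lo",q.min(0).round(3),"hi",q.max(0).round(3))
P=cloud(w)
for v in range(215,330,8): print(v,[(round(float(P[v,u,2]),3)) for u in range(290,350,6)])
E
```

```text
wrist
   0.094 428 med [0.507 0.039 0.094] lo [0.493 0.031 0.094] hi [0.52  0.048 0.096]
   0.118 247 med [0.515 0.042 0.122] lo [0.502 0.034 0.118] hi [0.525 0.045 0.124]
   0.124 435 med [0.515 0.042 0.127] lo [0.501 0.034 0.124] hi [0.526 0.045 0.13 ]
   0.13 465 med [0.515 0.042 0.133] lo [0.5   0.034 0.13 ] hi [0.526 0.045 0.136]
   0.136 546 med [0.515 0.042 0.139] lo [0.501 0.033 0.136] hi [0.526 0.045 0.142]
   0.142 402 med [0.515 0.042 0.144] lo [0.501 0.034 0.142] hi [0.526 0.045 0.148]
   0.148 931 med [0.512 0.038 0.152] lo [0.505 0.021 0.148] hi [0.525 0.047 0.154]
   0.154 865 med [0.512 0.042 0.158] lo [0.487 0.02  0.154] hi [0.543 0.054 0.16 ]
scene
   0.094 20 med [0.512 0.035 0.095] lo [0.504 0.024 0.094] hi [0.52  0.047 0.097]
   0.112 1 med [0.515 0.021 0.115] lo [0.515 0.021 0.115] hi [0.515 0.021 0.115]
   0.118 7 med [0.522 0.031 0.122] lo [0.515 0.021 0.119] hi [0.525 0.042 0.124]
   0.124 11 med [0.523 0.029 0.126] lo [0.515 0.021 0.124] hi [0.527 0.042 0.128]
   0.13 16 med [0.524 0.027 0.133] lo [0.516 0.021 0.13 ] hi [0.528 0.042 0.136]
   0.136 7 med [0.
[... 1376 characters left out ...]
 0.135, 0.134, 0.135, 0.134, 0.126]
263 [0.133, 0.132, 0.141, 0.142, 0.141, 0.142, 0.141, 0.141, 0.141, 0.132]
271 [0.14, 0.14, 0.148, 0.147, 0.149, 0.148, 0.148, 0.148, 0.147, 0.139]
279 [0.157, 0.158, 0.155, 0.154, 0.152, 0.151, 0.152, 0.155, 0.155, 0.158]
287 [0.161, 0.16, 0.16, 0.16, 0.153, 0.152, 0.152, 0.161, 0.159, 0.161]
295 [0.164, 0.165, 0.164, 0.165, 0.159, 0.152, 0.157, 0.165, 0.165, 0.165]
303 [0.169, 0.168, 0.257, 0.169, 0.16, 0.152, 0.159, 0.17, 0.169, 0.169]
311 [0.182, 0.18, 0.18, 0.172, 0.161, 0.151, 0.159, 0.171, 0.181, 0.181]
319 [0.185, 0.185, 0.184, 0.173, 0.161, 0.152, 0.16, 0.171, 0.183, 0.184]
327 [0.187, 0.188, 0.184, 0.174, 0.161, 0.151, 0.159, 0.164, 0.183, 0.187]
```

All three cameras put the shut fingertips at z of about 0.115 while the TCP reads 0.097. So the tips actually sit about 18 mm behind the TCP, not 14 mm ahead of it. The wrist and scene cameras both give 0.094 for the cap, so the pose itself is fine. I'll descend carefully, find the offset by contact, and use it for the grasp.

{"fn": "servo_tool", "kwargs": {"deltas": [[[0, 0, 0, -0.004, 0], [0, 0, 0, -0.004, 0], [0, 0, 0, -0.004, 0], [0, 0, 0, -0.004, 0], [0, 0, 0, -0.003, 0], [0, 0, 0, -0.002, 0], [0, 0, 0, 0, 0], [0, 0, 0, 0, 0]]]}}

```text
time: 5.65
tool_pos: [0.5106, 0.0321, 0.0769]
tool_rot: [-0.0, 0.822, 0.569, -0.0]
contact_force: [-1.9, -0.1, 2.8]
gripper_width: 0.0
grasp_force: 1.5
```

{"fn": "servo_tool", "kwargs": {"deltas": [[[0, 0, 0, -0.002, 0], [0, 0, 0, -0.002, 0], [0, 0, 0, -0.002, 0], [0, 0, 0, -0.002, 0], [0, 0, 0, -0.002, 0], [0, 0, 0, 0, 0], [0, 0, 0, 0, 0], [0, 0, 0, 0, 0]]]}}

```text
time: 6.45
tool_pos: [0.511, 0.0321, 0.0672]
tool_rot: [0.0, 0.822, 0.569, 0.0]
contact_force: [-2.8, -0.0, 6.5]
gripper_width: 0.001
grasp_force: 3.4
```

{"fn": "servo_tool", "kwargs": {"deltas": [[[0, 0, 0, -0.001, 0], [0, 0, 0, -0.001, 0], [0, 0, 0, -0.001, 0], [0, 0, 0, -0.001, 0], [0, 0, 0, 0, 0], [0, 0, 0, 0, 0], [0, 0, 0, 0, 0], [0, 0, 0, 0, 0]]]}}

```text
time: 7.25
tool_pos: [0.5111, 0.0321, 0.0651]
tool_rot: [0.0, 0.822, 0.569, -0.0]
contact_force: [-8.4, -0.1, 17.0]
gripper_width: -0.0
grasp_force: 8.7
```

The tool stalled at 17 N, well above the 8 N the spring gives at the end of its stroke, so the plunger is on its stop. I'll confirm by depth.

```bash
cat > cap.py <<'E'
from h import *
for n in("wrist","scene"):
    g=grab(n); P=cloud(g); d=np.hypot(P[...,0]-.511,P[...,1]-.032)
    k=(d<.013)&(P[...,2]>.074)&(P[...,2]<.098)&(g["z"]>0)&(g["im"].mean(2)<48); print(n,k.sum(),np.percentile(P[k][:,2],[25,50,75,90]).round(4))
E
python3 cap.py
```

```text
wrist 561 [0.0813 0.0823 0.0926 0.0958]
scene 19 [0.0767 0.0788 0.0811 0.0818]
```

The cap top is at 0.082, 12 mm down, so the stroke is complete. I'll retract straight up and check that it returned.

{"fn": "servo_tool", "kwargs": {"deltas": [[[0, 0, 0, 0.003, 0], [0, 0, 0, 0.004, 0], [0, 0, 0, 0.006, 0], [0, 0, 0, 0.01, 0], [0, 0, 0, 0.015, 0], [0, 0, 0, 0.015, 0], [0, 0, 0, 0.015, 0], [0, 0, 0, 0, 0]]]}}

```text
time: 8.15
tool_pos: [0.5127, 0.0319, 0.1341]
tool_rot: [0.002, 0.822, 0.569, 0.002]
contact_force: [0.5, -0.2, 1.1]
gripper_width: 0.003
grasp_force: 0.0
```

```bash
python3 cap.py; python3 -c "
from h import *
for y in(-20.6,): print(st2w(np.array([.5702,.1062]),np.deg2rad(y),[-.1,.069,0]))"
```

```text
wrist 1171 [0.0933 0.0938 0.0942 0.0946]
scene 70 [0.0914 0.0937 0.095  0.0968]
[0.50087112 0.20597227 0.        ]
```

The plunger is back up at 94 mm. Now I'll move over the latch rod and open partway.

{"fn": "servo_tool", "kwargs": {"deltas": [[[60, 0, 0.02, 0, 0], [60, -0.002, 0.03, 0, 0], [60, -0.002, 0.03, 0, 0], [60, -0.002, 0.03, 0, 0], [60, -0.002, 0.03, 0, 0], [60, -0.002, 0.024, 0, 0], [60, -0.002, 0.01, 0, 0], [60, 0, 0, 0, 0]]]}}

```text
time: 9.05
tool_pos: [0.4978, 0.2067, 0.1296]
tool_rot: [-0.0, 0.822, 0.57, -0.001]
contact_force: [0.4, -0.4, -0.3]
gripper_width: 0.602
grasp_force: 0.0
```

{"fn": "servo_tool", "kwargs": {"deltas": [[[60, 0, 0, -0.01, 0], [60, 0, 0, -0.01, 0], [60, 0, 0, 0, 0], [60, 0, 0, 0, 0], [60, 0, 0, 0, 0], [60, 0, 0, 0, 0], [60, 0, 0, 0, 0], [60, 0, 0, 0, 0]]]}}

```text
time: 9.85
tool_pos: [0.4988, 0.2061, 0.1108]
tool_rot: [0.0, 0.822, 0.569, 0.0]
contact_force: [-0.4, 0.3, -1.5]
gripper_width: 0.602
grasp_force: 0.0
```

```bash
python3 - <<'E'
from h import *
a=grab("scene"); w=grab("wrist"); b=grab("side"); t=np.array(w["s"]["tool_pos"]); print(t,w["s"]["gripper_width"])
org=np.array([.5702,.1062]); y=np.deg2rad(-20.6); Rm=np.array([[np.cos(y),-np.sin(y)],[np.sin(y),np.cos(y)]])
print("tool in station",(t[:2]-org)@Rm)
for g,n in((w,"wrist"),(a,"scene")):
    P=cloud(g); S=(P[...,:2]-org)@Rm; Z=P[...,2]
    k=(S[...,0]>-.13)&(S[...,0]<-.07)&(S[...,1]>.03)&(S[...,1]<.13)&(Z>.094)&(Z<.122)&(g["z"]>0)
    for lo in np.arange(.03,.125,.01):
        kk=k&(S[...,1]>=lo)&(S[...,1]<lo+.01)
        if kk.sum()>2: print(n,lo.round(3),kk.sum(),"x",S[kk][:,0].min().round(4),S[kk][:,0].max().round(4),"ztop",np.percentile(Z[kk],95).round(4))
    if n=="wrist":
        for zz in np.arange(.11,.17,.008):
            kk=(Z>zz)&(Z<zz+.008)&(abs(S[...,0]+.1)<.06)&(S[...,1]>.03)&(g["z"]>0)
            if kk.sum(): q=S[kk]; print("fing",zz.round(3),kk.sum(),q.min(0).round(3),q.max(0).round(3))
A=cv2.resize(a["im"][100:175,340:430],(450,375),interpolation=cv2.INTER_CUBIC)
W=cv2.resize(w["im"],(350,219)); B=cv2.resize(b["im"][150:220,230:335],(350,233),interpolation=cv2.INTER_CUBIC)
o=np.zeros((460,800,3),np.uint8); o[:375,:450]=A; o[:219,450:]=W; o[225:458,450:]=B
cv2.imwrite("pics/p3.png",cv2.convertScaleAbs(o[:,:,::-1],alpha=1.6))
E
```

```text
[0.49874044 0.20616142 0.11076077] 0.5980113068682518
tool in station [-0.10206099  0.0684274 ]
wrist 0.03 1219 x -0.1174 -0.0914 ztop 0.1125
wrist 0.04 707 x -0.1145 -0.0944 ztop 0.1065
wrist 0.05 412 x -0.1102 -0.0989 ztop 0.1063
wrist 0.06 430 x -0.1101 -0.0989 ztop 0.1064
wrist 0.07 461 x -0.1105 -0.0985 ztop 0.1064
wrist 0.08 496 x -0.1104 -0.0985 ztop 0.1062
wrist 0.09 607 x -0.1168 -0.0919 ztop 0.1128
wrist 0.1 1002 x -0.1172 -0.0919 ztop 0.1129
fing 0.11 1287 [-0.117  0.03 ] [-0.092  0.106]
fing 0.126 125 [-0.132  0.059] [-0.076  0.079]
fing 0.134 709 [-0.141  0.057] [-0.063  0.08 ]
fing 0.142 980 [-0.141  0.058] [-0.062  0.08 ]
fing 0.15 1175 [-0.141  0.057] [-0.063  0.081]
fing 0.158 1149 [-0.141  0.057] [-0.062  0.081]
fing 0.166 1283 [-0.149  0.059] [-0.053  0.083]
scene 0.03 34 x -0.1134 -0.0883 ztop 0.1136
scene 0.04 22 x -0.11 -0.0918 ztop 0.1081
scene 0.05 15 x -0.1054 -0.0973 ztop 0.1081
scene 0.06 5 x -0.0993 -0.0949 ztop 0.1008
scene 0.07 4 x -0.0981 -0.0951 ztop 0.1005
scene 0.08 11 x -0.1098 -0.0944 ztop 0.1068
scene 0.09 27 x -0.1102 -0.0894 ztop 0.1132
scene 0.1 19 x -0.1105 -0.0894 ztop 0.1138
```

View pics/p3.png

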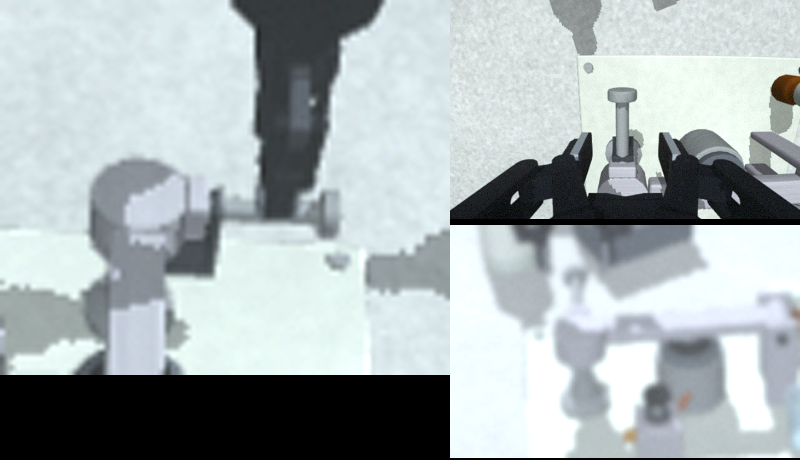

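The wrist crop shows the open fingers at (580,150) and (668,150) on either side of the rod, with the knob at (622,95). The tips are at z ≈ 0.128, centred within about 2 mm, with the pads at station y 57–80 mm between the plate and the knob. I'll descend 47 mm and close.

{"fn": "servo_tool", "kwargs": {"deltas": [[[60, -0.001, 0, -0.01, 0], [60, 0, 0, -0.01, 0], [60, 0, 0, -0.01, 0], [60, 0, 0, -0.01, 0], [60, 0, 0, -0.006, 0], [60, 0, 0, 0, 0], [60, 0, 0, 0, 0], [60, 0, 0, 0, 0]]]}}

```text
time: 10.8
tool_pos: [0.4981, 0.2063, 0.0651]
tool_rot: [0.0, 0.822, 0.569, 0.001]
contact_force: [0.4, 0.4, 0.3]
gripper_width: 0.599
grasp_force: 0.0
```

{"fn": "servo_tool", "kwargs": {"deltas": [[[30, 0, 0, 0, 0], [0, 0, 0, 0, 0], [0, 0, 0, 0, 0], [0, 0, 0, 0, 0], [0, 0, 0, 0, 0], [0, 0, 0, 0, 0], [0, 0, 0, 0, 0], [0, 0, 0, 0, 0]]]}}

```text
time: 11.6
tool_pos: [0.4961, 0.2069, 0.0649]
tool_rot: [-0.002, 0.822, 0.569, -0.001]
contact_force: [-5.7, 1.6, 6.6]
gripper_width: 0.113
grasp_force: 58.4
```

```bash
python3 - <<'E'
from h import *
a=grab("scene"); w=grab("wrist"); b=grab("side")
A=cv2.resize(a["im"][100:175,340:430],(450,375),interpolation=cv2.INTER_CUBIC)
W=cv2.resize(w["im"][100:320,180:460],(350,275)); 
o=np.zeros((460,800,3),np.uint8); o[:375,:450]=A; o[:275,450:]=W
cv2.imwrite("pics/p4.png",cv2.convertScaleAbs(o[:,:,::-1],alpha=1.6)); print(w["s"]["ft_torque"],w["s"]["tool_rot"])
P=cloud(w); print(P[250:310:6,320,2].round(3),P[250:310:6,308,2].round(3),P[250:310:6,332,2].round(3))
E
```

```text
[0.29166439 1.11658644 0.03043605] [-0.00153278  0.82205991  0.56939768 -0.00119818]
[0.107 0.106 0.105 0.105 0.106 0.106 0.105 0.106 0.106 0.106] [0.104 0.104 0.104 0.104 0.104 0.104 0.104 0.103 0.104 0.104] [0.105 0.104 0.104 0.104 0.105 0.103 0.104 0.104 0.103 0.105]
```

View pics/p4.png

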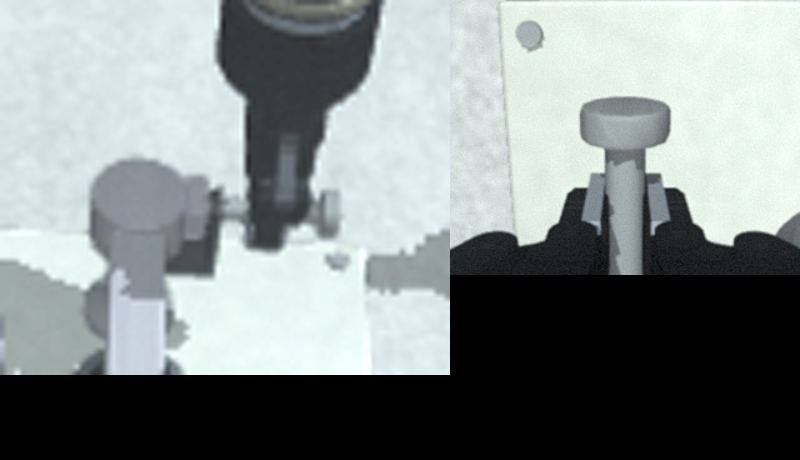

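The wrist crop shows the pads at (595,205) and (655,205) closed on the rod below its knob at (625,120). The grip is good. I'll pull along station +y.

{"fn": "servo_tool", "kwargs": {"deltas": [[[0, 0.0007, 0.002, 0, 0], [0, 0.0007, 0.002, 0, 0], [0, 0.0007, 0.002, 0, 0], [0, 0.0007, 0.002, 0, 0], [0, 0.0007, 0.002, 0, 0], [0, 0.0007, 0.002, 0, 0], [0, 0.0007, 0.002, 0, 0], [0, 0, 0, 0, 0]]]}}

```text
time: 12.55
tool_pos: [0.5006, 0.219, 0.0648]
tool_rot: [-0.0, 0.822, 0.57, -0.003]
contact_force: [-8.7, -6.3, 7.6]
gripper_width: 0.116
grasp_force: 58.7
```

```bash
cat > chk.py <<'E'
from h import *
org=np.array([.5702,.1062]); y=np.deg2rad(-20.6); Rm=np.array([[np.cos(y),-np.sin(y)],[np.sin(y),np.cos(y)]])
for n in ("wrist","scene"):
    g=grab(n); P=cloud(g); S=(P[...,:2]-org)@Rm; Z=P[...,2]
    k=(abs(S[...,0]+.09)<.045)&(S[...,1]>.085)&(S[...,1]<.14)&(Z>.09)&(Z<.25)&(g["z"]>0)&(g["im"].mean(2)>50)
    q=S[k]; print(n,"knob",k.sum(),"ymax",np.percentile(q[:,1],98).round(4),"x",q[:,0].min().round(4),q[:,0].max().round(4),"ztop",np.percentile(Z[k],98).round(4))
    k=(abs(S[...,0]+.09)<.03)&(abs(S[...,1])<.022)&(Z>.104)&(Z<.25)&(g["z"]>0)&(g["im"].mean(2)>50)
    if k.sum(): print("  socket top",k.sum(),np.percentile(Z[k],[5,50,95]).round(4))
s=g["s"]; print(s["tool_pos"],"F station xy",np.array(s["contact_force"][:2])@Rm,s["contact_force"][2],s["gripper_width"],s["grasp_force"],s["time"])
E
python3 chk.py
```

```text
wrist knob 5831 ymax 0.1193 x -0.1347 -0.0457 ztop 0.1267
scene knob 90 ymax 0.1175 x -0.1107 -0.0473 ztop 0.231
  socket top 243 [0.1069 0.1098 0.1124]
[0.50061074 0.21891441 0.06482679] F station xy [-6.20702592 -7.32437255] 9.428228504989223 0.11702712968268393 58.67368698120117 12.6
```

The latch is about 13 mm out, by both tool motion and knob position. I'll add a little margin and start lifting along the arc.

{"fn": "servo_tool", "kwargs": {"deltas": [[[0, 0.0005, 0.0014, 0, 0], [0, 0, 0, 0, 0], [0, 0, 0, 0.002, 0], [0, 0, 0, 0.003, 0], [0, 0.0003, -0.0001, 0.004, 0], [0, 0.0003, -0.0001, 0.005, 0], [0, 0.0004, -0.0001, 0.006, 0], [0, 0, 0, 0, 0]]]}}

```text
time: 13.45
tool_pos: [0.5012, 0.2188, 0.0824]
tool_rot: [0.0, 0.822, 0.569, -0.004]
contact_force: [-4.4, -6.9, -2.7]
gripper_width: 0.117
grasp_force: 58.4
```

```bash
python3 chk.py
```

```text
wrist knob 5894 ymax 0.1194 x -0.1349 -0.048 ztop 0.1438
scene knob 97 ymax 0.1178 x -0.1125 -0.047 ztop 0.2344
  socket top 290 [0.1172 0.1255 0.1291]
[0.50111778 0.2187419  0.08214084] F station xy [-1.48657321 -8.45754685] -3.8003978035178014 0.1144076981751199 58.37378919124603 13.5
```

The socket is up about 17 mm and free, so I'll continue along the arc and then settle.

{"fn": "servo_tool", "kwargs": {"deltas": [[[0, 0.0007, -0.0003, 0.008, 0], [0, 0.001, -0.0004, 0.008, 0], [0, 0.0014, -0.0005, 0.008, 0], [0, 0.0017, -0.0006, 0.008, 0], [0, 0.0019, -0.0007, 0.008, 0], [0, 0.0023, -0.0009, 0.008, 0], [0, 0.0027, -0.001, 0.008, 0], [0, 0.0029, -0.0011, 0.007, 0]]]}}

```text
time: 14.35
tool_pos: [0.5149, 0.2134, 0.1445]
tool_rot: [-0.001, 0.822, 0.569, -0.006]
contact_force: [-7.6, -6.3, -2.8]
gripper_width: 0.114
grasp_force: 58.4
```

{"fn": "servo_tool", "kwargs": {"deltas": [[[0, 0, 0, 0, 0], [0, 0, 0, 0, 0], [0, 0, 0, 0, 0], [0, 0, 0, 0, 0], [0, 0, 0, 0, 0], [0, 0, 0, 0, 0], [0, 0, 0, 0, 0], [0, 0, 0, 0, 0]]]}}

```text
time: 15.15
tool_pos: [0.5151, 0.2136, 0.1447]
tool_rot: [-0.001, 0.822, 0.569, -0.005]
contact_force: [-6.9, -6.0, -1.6]
gripper_width: 0.113
grasp_force: 58.5
```

```bash
python3 chk.py; python3 - <<'E'
from h import *
a=grab("scene"); b=grab("side")
A=cv2.resize(a["im"][90:255,290:440],(450,495),interpolation=cv2.INTER_CUBIC)
B=cv2.resize(b["im"][130:240,220:360],(350,275),interpolation=cv2.INTER_CUBIC)
o=np.zeros((500,800,3),np.uint8); o[:495,:450]=A; o[:275,450:]=B
cv2.imwrite("pics/p5.png",cv2.convertScaleAbs(o[:,:,::-1],alpha=1.5))
P=cloud(a); t=np.array(a["s"]["tool_pos"])
org=np.array([.5702,.1062]); y=np.deg2rad(-20.6); Rm=np.array([[np.cos(y),-np.sin(y)],[np.sin(y),np.cos(y)]])
S=(P[...,:2]-org)@Rm
k=(abs(S[...,1])<.012)&(S[...,0]>-.05)&(S[...,0]<.07)&(P[...,2]>.108)&(P[...,2]<.2)
c=np.polyfit(S[k][:,0],P[k][:,2],1); print("bar angle",-np.arctan(c[0]),"nose rise",200*np.sin(-np.arctan(c[0])),"max speed",abs(a["s"]["joint_vel"]).max())
E
```

```text
wrist knob 5863 ymax 0.1195 x -0.1349 -0.0452 ztop 0.2112
scene knob 79 ymax 0.118 x -0.0968 -0.0482 ztop 0.238
  socket top 323 [0.1668 0.1856 0.1946]
[0.51509077 0.21358624 0.14474401] F station xy [-4.12583756 -8.85705108] -0.8541395712971835 0.11568490636032323 58.49355161190033 15.2
bar angle 0.39481719246770175 nose rise 76.92789033101192 max speed 0.0015314437784966994
```

View pics/p5.png

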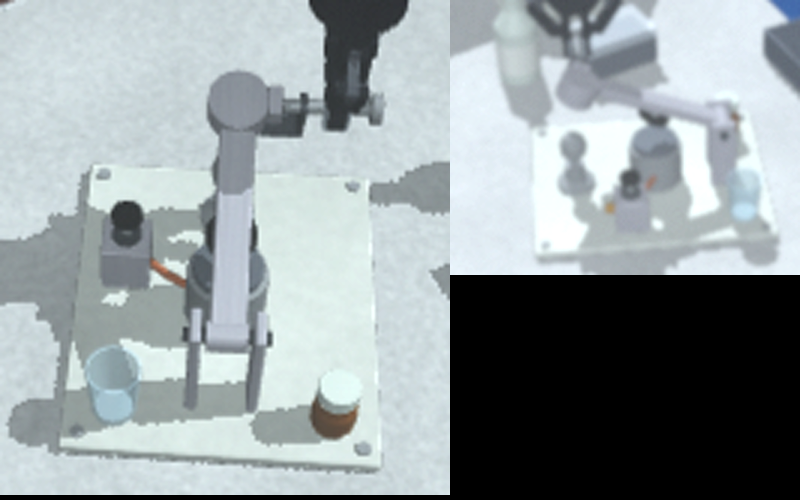

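The arm is held about 77–80 mm up and steady: socket at (237,100) in the scene crop, ball bare at (573,145) in the side crop. The plunger is up, and the jar (335,400) and beaker (112,385) are where they were. I'm handing it in.

```bash
python3 -c "
from plant import manip
print(manip.job_done())"
```

```text
the job is handed in; nothing more can be done
None
```

I pushed the plunger fully down and it came back up, then pulled the latch out and lifted the arm's nose about 77 mm above its seat, held steady at hand-in (about 15 s on the clock). The fingertips turned out to sit about 17 mm behind the TCP, not 14 mm ahead as stated, so I corrected for that.

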